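Heft the cases and weigh the check weight

TASK

One of the three identical closed wooden cases holds the solid steel check weight; the other two hold light dummies that look the same. Find it by hefting the cases, still shut, and setting them back down upright on the bench; slide the lid of the heavy one fully open (never have two cases open at once), lift its weight out and set it gently on the pan of the bench scale without overloading the scale. Leave all the cases on the bench clear of the scale, the other two shut.

Things in the scene. Friction and masses are not known exactly. Their poses are not given: they have to be found in the camera images.
- case_1: One of three identical closed wooden slide-lid boxes, loose on the bench: 110 mm long (its x), 54 mm wide (its y), 85 mm high to the top of lid and runners; walls and floor 5 mm; origin at the centre of its underside. One of the three, drawn at random, weighs 0.63 to 0.73 kg with its contents (solid steel check weight of 0.38 to 0.48 kg), the other two 0.30 kg (dummy of 0.05 kg).
- nest_1 (a point): Centre of the foot of the upright slug in case_1, on the inner floor at (10, 0, 5) mm of the case (fixed to the case, it does not follow the slug); low ribs keep the slug there within 3 mm. Weight and dummies look alike: body 40 mm diameter to 44 mm up, neck 12 mm diameter to 52 mm, grip knob 18 mm diameter from 52 to 70 mm up, its top.
- case_2: One of three identical closed wooden slide-lid boxes, loose on the bench: 110 mm long (its x), 54 mm wide (its y), 85 mm high to the top of lid and runners; walls and floor 5 mm; origin at the centre of its underside. One of the three, drawn at random, weighs 0.63 to 0.73 kg with its contents (solid steel check weight of 0.38 to 0.48 kg), the other two 0.30 kg (dummy of 0.05 kg).
- nest_2 (a point): Centre of the foot of the upright slug in case_2, on the inner floor at (10, 0, 5) mm of the case (fixed to the case, it does not follow the slug); low ribs keep the slug there within 3 mm. Weight and dummies look alike: body 40 mm diameter to 44 mm up, neck 12 mm diameter to 52 mm, grip knob 18 mm diameter from 52 to 70 mm up, its top.
- case_3: One of three identical closed wooden slide-lid boxes, loose on the bench: 110 mm long (its x), 54 mm wide (its y), 85 mm high to the top of lid and runners; walls and floor 5 mm; origin at the centre of its underside. One of the three, drawn at random, weighs 0.63 to 0.73 kg with its contents (solid steel check weight of 0.38 to 0.48 kg), the other two 0.30 kg (dummy of 0.05 kg).
- nest_3 (a point): Centre of the foot of the upright slug in case_3, on the inner floor at (10, 0, 5) mm of the case (fixed to the case, it does not follow the slug); low ribs keep the slug there within 3 mm. Weight and dummies look alike: body 40 mm diameter to 44 mm up, neck 12 mm diameter to 52 mm, grip knob 18 mm diameter from 52 to 70 mm up, its top.
- lid_1 (a joint): Sliding lid of case_1, in m: 0 shut, 0.085 fully open. It slides level towards the case's -x and stays where left; about 0.7 N moves it, less than moves the case. Fully open it uncovers the inside from x = -30 mm to the +x end wall (inner face x = 50 mm) and stands out 85 mm beyond the -x end.
- rib_1 (a point): Centre of the top of the push rib on the lid of case_1, 96 mm over the case's underside. The rib is 38 mm wide (case y), 12 mm thick (case x) and stands 12 mm up from the lid's flat top, at x = 40 mm of the case while shut; it moves with the lid.
- lid_2 (a joint): Sliding lid of case_2, in m: 0 shut, 0.085 fully open. It slides level towards the case's -x and stays where left; about 0.7 N moves it, less than moves the case. Fully open it uncovers the inside from x = -30 mm to the +x end wall (inner face x = 50 mm) and stands out 85 mm beyond the -x end.
- rib_2 (a point): Centre of the top of the push rib on the lid of case_2, 96 mm over the case's underside. The rib is 38 mm wide (case y), 12 mm thick (case x) and stands 12 mm up from the lid's flat top, at x = 40 mm of the case while shut; it moves with the lid.
- lid_3 (a joint): Sliding lid of case_3, in m: 0 shut, 0.085 fully open. It slides level towards the case's -x and stays where left; about 0.7 N moves it, less than moves the case. Fully open it uncovers the inside from x = -30 mm to the +x end wall (inner face x = 50 mm) and stands out 85 mm beyond the -x end.
- rib_3 (a point): Centre of the top of the push rib on the lid of case_3, 96 mm over the case's underside. The rib is 38 mm wide (case y), 12 mm thick (case x) and stands 12 mm up from the lid's flat top, at x = 40 mm of the case while shut; it moves with the lid.
- scale: Low bench scale fixed on top of the flat black chassis left of the cases (it does not slide): square grey base 100 x 100 mm, 30 mm high; origin at the centre of its underside.
- pan_top (a point): Centre of the top of the scale's round steel pan (94 mm diameter, 5 mm thick), 66 mm over the scale's underside while empty; it sinks with the pan.
- pan (a joint): Sink of the sprung pan in m: 0 empty; grows downward by about 1 mm per 45 g: about 1 mm under a dummy, 8.5 to 11 mm under the steel check weight. Over 20 mm the scale is overloaded (its stop is at 25 mm).

How it is judged:
On the way, in this order (a step that is already met when the one before it is completed fails the run):
1. a shut case is lifted clear of the bench to feel its weight (height (world z) of any of case_1, case_2, case_3 above 0.008 m and value of joint each of lid_1, lid_2, lid_3 below 0.015 m), for 0.2 s.
2. with all cases standing on the bench, the lid of one is slid fully open (value of joint any of lid_1, lid_2, lid_3 above 0.075 m and height (world z) of each of case_1, case_2, case_3 below 0.006 m and angle between each of case_1, case_2, case_3's own z axis and vertical below 0.1 rad), for 0.2 s.
At the end, for the whole second after the job is handed in: Pan at rest, sunk 6.5 to 15 mm (only the steel weight does this). All cases upright on the bench at rest (underside under 6 mm up, tilt under 0.1 rad), centres over 110 mm from the scale's centre; at least two lids shut within 15 mm (value of joint pan between 0.0065 and 0.015 m and not (velocity of joint pan above 0.01 m/s or velocity of joint pan below -0.01 m/s) and height (world z) of each of case_1, case_2, case_3 below 0.006 m and angle between each of case_1, case_2, case_3's own z axis and vertical below 0.1 rad and linear speed of each of case_1, case_2, case_3 below 0.02 m/s and horizontal distance between each of case_1, case_2, case_3 and scale above 0.11 m and (value of joint each of lid_1, lid_2 below 0.015 m or value of joint each of lid_1, lid_3 below 0.015 m or value of joint each of lid_2, lid_3 below 0.015 m)); the robot touches nothing.
It fails at once if the scale is overloaded: the pan is pressed or struck down by more than 20 mm (value of joint pan above 0.02 m).
It fails at once if a second case is opened (two lids more than 30 mm open) (value of joint each of lid_1, lid_2 above 0.03 m or value of joint each of lid_1, lid_3 above 0.03 m or value of joint each of lid_2, lid_3 above 0.03 m).
It fails at once if a case is tipped over (more than 0.6 rad) (angle between any of case_1, case_2, case_3's own z axis and vertical above 0.6 rad).
It also fails if it takes over 61 s, if anything falls off the work surface, if the arm or the gripper's body presses on something with over 40 N, if the wrist force passes 120 N, or if a joint passes its speed limit or range.

ROBOT

A 6-joint arm with a two-finger parallel gripper is mounted at the origin on a cart in front of the work surface, level with it; the furniture and walls round the work are solid. World frame = base frame: x ahead of the robot, y to its left, z up, the work surface at z = 0. Lengths are in m, angles in rad, forces in N, time in s.
With the tool pointing down it reaches from about 0.375 to 0.925 m from the base axis. Payload 5.7 kg.
Tool frame: the origin (TCP) lies at the very end of the fingers, on their centre line; the grasp point (between the pads) lies 19 mm behind it; z points along the fingers, y is the line along which they close (so a half turn about z gives the same grasp; the last joint's range is limited). The gripper opens to 85 mm and grips with 20 to 120 N. Pads are 22 mm wide; open, the fingers measure 114 mm over their backs; the gripper's body (76 mm by 85 mm) begins 54 mm behind the grasp point. The pads swing forward as they close: fully open they stand 13 mm farther back than shut.
Start: joints at [-1.417, 0.359, 1.51, -0, 1.272, -0.115], TCP at [0.159, -0.578, 0.231] pointing down, gripper open.
Joint ranges: [-2.97, 2.97], [-1.01, 2.36], [0.21, 2.38], [-0.96, 4.11], [0.2, 2.71], [-2.98, 2.98]. Speed limits (rad/s): [2.39, 2.39, 3.14, 3.14, 3.14, 3.14].

INTERFACE

Orientations are given as [roll, pitch, yaw] about the fixed x, y, z axes, in that order (R = Rz(yaw) Ry(pitch) Rx(roll)).
In Python, from plant import bot gives the robot as it stands.
- The arm moves only by the tool play_rows, never from a script. Its argument "targets" is a list of rows, each an object of numbers: "x", "y", "z": the shift along the tool's x, y, z in m; "rx", "ry", "rz": the turn, a rotation vector about the tool's x, y, z in rad; "jaw": the opening, from -1 (shut) to 1 (fully open), so that 0 is half open. In form: [{"x": .., "y": .., "z": .., "rx": .., "ry": .., "rz": .., "jaw": ..}, ...]. A call has 1 to 5 rows; each row is the pose to reach, as a shift and turn from the pose commanded when the call began, along the tool's axes at that moment; what a row does not reach only later rows make up. A row lasts 1/12 s, in which the tool goes at most 41.7 mm and 7.16 degrees, less where a joint would pass 70% of its speed; a pose out of reach is approached as far as the arm can. A call with a gripper value outside its range is refused whole. The fingers move at their own pace and stop on an object; "squeeze" is the grip in N (left out, the last holds). Time passes only in rows, so rows that repeat a pose let the fingers close. It gives the time, the measured TCP pose, the force, the opening and the grip force at its end, in the units of the state.
- bot.read_state(): the state, without advancing time (a new reading comes with each control period).
- bot.capture(name): name is "scene" or "top"; returns a dict with "image" (480x640x3 uint8, blue, green, red), "fx", "fy", "cx", "cy" (pixels), "rvec" (rotation vector, rad) and "tvec" (3), from world to camera coordinates, as OpenCV has them. Camera axes: x right, y down, z forward; pixel columns grow to the right and rows downward; lengths in m; the calibration is good to about 2 mm. A picture is of the moment at which its call begins. There is no depth.
- bot.finish_job(): hands the job in; it is judged then, once.
The state is a dict: "clock": time; "qpos": joint angles; "dq": joint speeds; "tau": joint torques, N m; "eef_pos": TCP position; "ee_rot": TCP orientation; "ft_force": force on the tool from outside, world axes, zero at the start; "ft_torque": the same for the moment, N m; "grip_width": finger opening in m; "grasp_force": force on a finger pad.
Only numpy, scipy, OpenCV 4.12 (cv2) and the standard library are available. Lean on these libraries where they do the work, as an engineer would, in place of code of your own. Each camera call takes 0.05 s, during which the arm holds its last target. There are 200 camera calls.

## Working session

There is one attempt and no reset: what is moved stays moved. The work goes in short steps, Python scripts to look and compute and a tool call to move; the robot and the scene stay as the last step left them, time stands still between calls to the robot, and variables do not carry over. Pictures are saved under pics/ and viewed, at most 10 in all, crops included, and the job is handed in when it is done.

Besides the shell and the picture viewer there is one more tool, called after ">>>" in YAML: its name, and indented under it one key for each argument. play_rows: Moves the arm, as the interface text tells. Its arguments: {"type":"object","properties":{"targets":{"type":"array","items":{"type":"object","properties":{"x":{"type":"number"},"y":{"type":"number"},"z":{"type":"number"},"rx":{"type":"number"},"ry":{"type":"number"},"rz":{"type":"number"},"jaw":{"type":"number"}}}},"squeeze":{"type":"number"}},"required":["targets"]}

```bash
mkdir -p pics; ls; python3 - <<'E'
from plant import bot
import cv2
for n in("scene","top"):
    c=bot.capture(n);cv2.imwrite(f"pics/{n}0.png",c["image"]);print(n,c["fx"],c["cx"],c["cy"],c["rvec"],c["tvec"])
s=bot.read_state();print(s)
E
```

```text
pics
scene 449.8152847748527 324.1905137361755 244.9619837326553 [ 2.11552433 -0.69956025  0.35234539] [-0.4227981   0.16941724  0.87405699]
top 571.5672174317976 314.6815808712166 240.47557767845882 [ 2.12269084 -2.10814522  0.21709982] [-0.16584712  0.45732005  1.09782492]
{'clock': 0.1, 'qpos': array([-1.41709994e+00,  3.59441178e-01,  1.51130631e+00, -1.81812329e-05,
        1.27253803e+00, -1.15102070e-01]), 'dq': array([-0.00123463, -0.00104939, -0.0034039 , -0.0009559 , -0.00040846,
        0.00059419]), 'tau': array([-1.43205907e-03, -5.28655672e+01, -2.79349548e+01, -2.80069180e-04,
        5.01205810e-03,  3.00193747e-06]), 'eef_pos': array([ 0.15923424, -0.57784644,  0.23053959]), 'ee_rot': array([-3.13990899e+00, -1.77168378e-04,  2.68803667e-01]), 'ft_force': array([-0.14973146,  0.24837208, -0.94247846]), 'ft_torque': array([ 0.00365973,  0.00378586, -0.01072787]), 'grasp_force': 0.0, 'grip_width': 0.0854322287257286}
```

View pics/scene0.png

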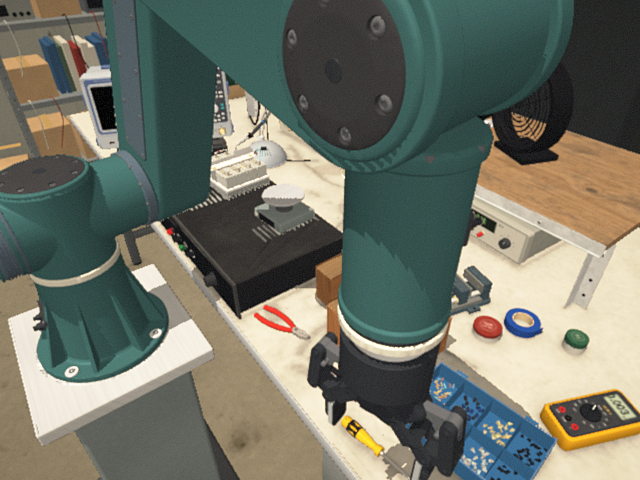

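View pics/top0.png

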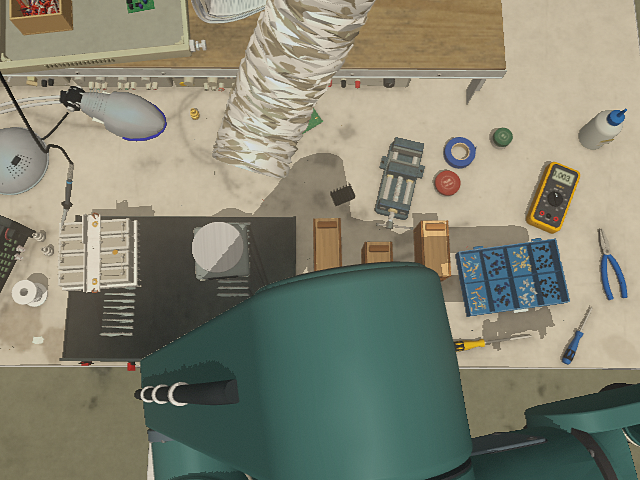

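Scene: three cases lie right of the black chassis (top px ≈ (327,240), (377,255), (433,250)), partly hidden by the arm. The scale is at top px (221,250). I'll write ray helpers and measure what is visible.

```bash
cat > h.py <<'E'
import numpy as np, cv2
from scipy.spatial.transform import Rotation as Ro
from plant import bot
def RT(c): return cv2.Rodrigues(np.array(c["rvec"],float))[0],np.array(c["tvec"],float).ravel()
def ray(c,u,v,z):
    R,t=RT(c);o=-R.T@t;d=R.T@np.array([(u-c["cx"])/c["fx"],(v-c["cy"])/c["fy"],1]);return o+d*(z-o[2])/d[2]
def proj(c,p):
    R,t=RT(c);q=R@np.array(p,float)+t;return c["fx"]*q[0]/q[2]+c["cx"],c["fy"]*q[1]/q[2]+c["cy"]
def tool():
    s=bot.read_state();return s,Ro.from_euler("xyz",s["ee_rot"]).as_matrix()
E
python3 - <<'E'
from h import *
np.set_printoptions(precision=4,suppress=True)
c=bot.capture("top");R,t=RT(c);print("cam",-R.T@t)
for u,v,z in [(315,220,.085),(340,220,.085),(364,242,.085),(391,242,.085),(420,222,.085),(449,222,.085),(221,248,.15),(180,217,.08),(295,217,.08)]:print(u,v,ray(c,u,v,z))
c=bot.capture("scene");R,t=RT(c);print("cam",-R.T@t)
cv2.imwrite("pics/z.png",cv2.resize(bot.capture("top")["image"][180:300,160:480],None,fx=2.5,fy=2.5,interpolation=cv2.INTER_CUBIC))
s,T=tool();print(T)
E
```

```text
cam [ 0.2279 -0.1615  1.1678]
315 220 [ 0.4913 -0.163   0.085 ]
340 220 [ 0.4917 -0.2117  0.085 ]
364 242 [ 0.4483 -0.258   0.085 ]
391 242 [ 0.4486 -0.3103  0.085 ]
420 222 [ 0.4888 -0.3676  0.085 ]
449 222 [ 0.4892 -0.4241  0.085 ]
221 248 [0.4221 0.0071 0.15  ]
180 217 [0.4967 0.1014 0.08  ]
295 217 [ 0.4983 -0.1238  0.08  ]
cam [-0.0194 -0.7369  0.6542]
[[ 0.9641  0.2655 -0.0001]
 [ 0.2655 -0.9641  0.001 ]
 [ 0.0001 -0.001  -1.    ]]
```

View pics/z.png

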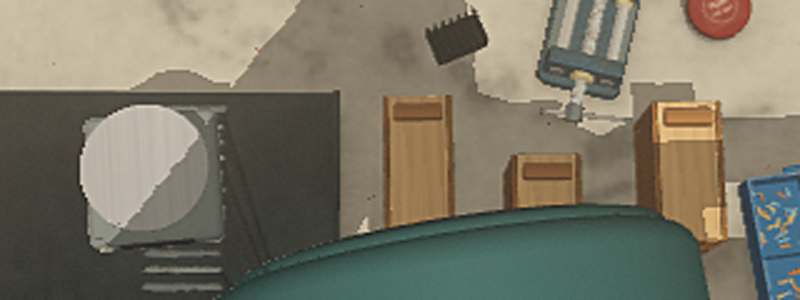

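The zoomed view shows the ribs at the far (+x) ends, so all three cases are at yaw about 0, with lids sliding toward the robot. Estimated centres are A(.439,-.187), B(.394,-.287) and C(.438,-.398). I'll start with C.

>>> play_rows:
  targets:
    - {"x": 0.035,"y": -0.011,"z": 0,"rz": 0.09,"jaw": 1}
    - {"x": 0.07,"y": -0.022,"z": 0,"rz": 0.18,"jaw": 1}
    - {"x": 0.105,"y": -0.033,"z": 0,"rz": 0.2688,"jaw": 1}
    - {"x": 0.14,"y": -0.044,"z": 0,"rz": 0.2688,"jaw": 1}
    - {"x": 0.175,"y": -0.055,"z": 0,"rz": 0.2688,"jaw": 1}
  squeeze: 50

```text
schema error: expected keys x, y, z, rx, ry, rz, jaw
```

>>> play_rows:
  targets:
    - {"x": 0.035,"y": -0.011,"z": 0,"rx": 0,"ry": 0,"rz": 0.09,"jaw": 1}
    - {"x": 0.07,"y": -0.022,"z": 0,"rx": 0,"ry": 0,"rz": 0.18,"jaw": 1}
    - {"x": 0.105,"y": -0.033,"z": 0,"rx": 0,"ry": 0,"rz": 0.2688,"jaw": 1}
    - {"x": 0.14,"y": -0.044,"z": 0,"rx": 0,"ry": 0,"rz": 0.2688,"jaw": 1}
    - {"x": 0.175,"y": -0.055,"z": 0,"rx": 0,"ry": 0,"rz": 0.2688,"jaw": 1}
  squeeze: 50

```text
clock: 0.67
eef_pos: [0.3145, -0.4779, 0.2312]
ee_rot: [-3.141, -0.0, -0.001]
ft_force: [0.4, -0.3, 0.1]
grip_width: 0.0857
grasp_force: 0.0
```

>>> play_rows:
  targets:
    - {"x": 0.03,"y": -0.02,"z": 0,"rx": 0,"ry": 0,"rz": 0,"jaw": 1}
    - {"x": 0.06,"y": -0.04,"z": 0.01,"rx": 0,"ry": 0,"rz": 0,"jaw": 1}
    - {"x": 0.095,"y": -0.06,"z": 0.02,"rx": 0,"ry": 0,"rz": 0,"jaw": 1}
    - {"x": 0.125,"y": -0.0805,"z": 0.03,"rx": 0,"ry": 0,"rz": 0,"jaw": 1}
    - {"x": 0.125,"y": -0.0805,"z": 0.03,"rx": 0,"ry": 0,"rz": 0,"jaw": 1}

```text
clock: 1.08
eef_pos: [0.4425, -0.3936, 0.1993]
ee_rot: [-3.137, -0.001, 0.004]
ft_force: [-1.2, -0.4, 0.3]
grip_width: 0.0854
grasp_force: 0.0
```

```bash
python3 - <<'E'
from h import *
c=bot.capture("top");d=bot.capture("scene")
a=c["image"][180:360,160:480]
cv2.imwrite("pics/t2.png",np.hstack([cv2.resize(a,None,fx=1.25,fy=1.25),cv2.resize(d["image"],(400,300))[:225]]))
s,T=tool();print(s["eef_pos"],s["ft_force"])
E
```

```text
[ 0.43908504 -0.39712053  0.20060325] [-0.8362055  -0.464037   -0.65967459]
```

View pics/t2.png

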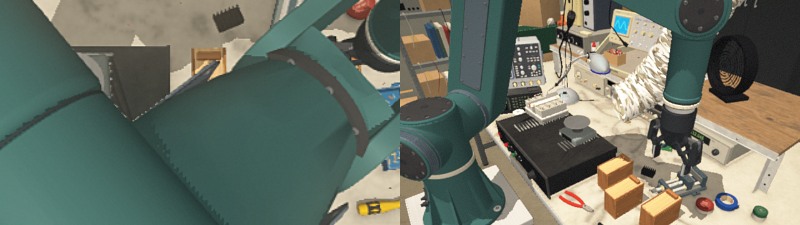

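The scene view now shows all three cases clearly, at full-image px of about (990..1090, 255..360)/half scale. I'll check their corners there.

```bash
python3 - <<'E'
from h import *
d=bot.capture("scene");im=d["image"]
cv2.imwrite("pics/s3.png",cv2.resize(im[220:400,290:490],None,fx=3.3,fy=3.3,interpolation=cv2.INTER_CUBIC))
for n,p in dict(A=(.439,-.187),B=(.394,-.287),C=(.438,-.398)).items():
    print(n,[tuple(int(3.3*(q-o)) for q,o in zip(proj(d,(p[0]+a,p[1]+b,.085)),(290,220))) for a,b in((-.055,-.027),(-.055,.027),(.055,.027),(.055,-.027))])
E
```

```text
A [(135, 196), (81, 150), (220, 85), (276, 127)]
B [(181, 329), (120, 272), (270, 194), (334, 244)]
C [(392, 422), (317, 356), (464, 268), (540, 325)]
```

View pics/s3.png

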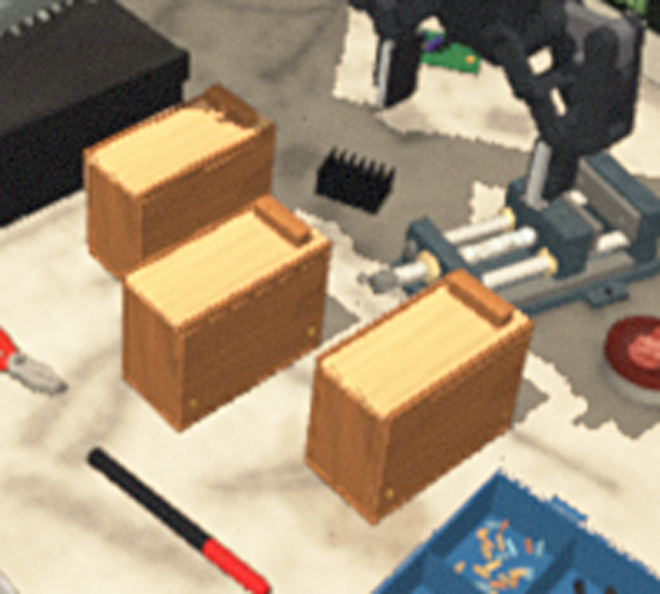

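The crop shows the three cases with top corners near my projections; C is off by a few px. I'll refine by ray casting.

```bash
python3 - <<'E'
from h import *
d=bot.capture("scene");np.set_printoptions(precision=4,suppress=True)
for n,q in dict(A=[(137,195),(87,152),(215,85),(274,125)],B=[(183,327),(124,278),(270,196),(329,240)],C=[(381,418),(317,362),(462,268),(532,322)]).items():
    P=np.array([ray(d,290+u/3.3,220+v/3.3,.085)[:2] for u,v in q]);e=P[3]-P[0]+P[2]-P[1]
    print(n,P.mean(0),np.arctan2(e[1],e[0]),np.linalg.norm(e)/2,np.linalg.norm(P[1]-P[0]))
E
```

```text
A [ 0.4395 -0.1865] 0.03923309552245106 0.10765579641053256 0.04993877602173231
B [ 0.3939 -0.2869] 0.034683277484592843 0.1093497759037855 0.04829904875268564
C [ 0.4362 -0.3958] 0.01319720441476897 0.1115800080880159 0.04630846559117683
```

Both views agree to within about 2 mm. Now I'll go down on C, grip it, lift it and weigh it.

>>> play_rows:
  targets:
    - {"x": 0,"y": 0,"z": 0.04,"rx": 0,"ry": 0,"rz": 0,"jaw": 1}
    - {"x": 0,"y": 0,"z": 0.08,"rx": 0,"ry": 0,"rz": 0,"jaw": 1}
    - {"x": 0,"y": 0,"z": 0.115,"rx": 0,"ry": 0,"rz": 0,"jaw": 1}
    - {"x": 0,"y": 0,"z": 0.14,"rx": 0,"ry": 0,"rz": 0,"jaw": 1}
    - {"x": 0,"y": 0,"z": 0.155,"rx": 0,"ry": 0,"rz": 0,"jaw": 1}

```text
clock: 1.7
eef_pos: [0.4358, -0.3984, 0.0436]
ee_rot: [-3.139, 0.003, -0.002]
ft_force: [0.5, -0.8, 0.2]
grip_width: 0.0854
grasp_force: 0.0
```

>>> play_rows:
  targets:
    - {"x": 0,"y": 0,"z": 0,"rx": 0,"ry": 0,"rz": 0,"jaw": 0}
    - {"x": 0,"y": 0,"z": 0,"rx": 0,"ry": 0,"rz": 0,"jaw": 0}
    - {"x": 0,"y": 0,"z": 0,"rx": 0,"ry": 0,"rz": 0,"jaw": 0}
    - {"x": 0,"y": 0,"z": 0,"rx": 0,"ry": 0,"rz": 0,"jaw": 0}
    - {"x": 0,"y": 0,"z": 0,"rx": 0,"ry": 0,"rz": 0,"jaw": 0}

```text
clock: 2.12
eef_pos: [0.4384, -0.3992, 0.0475]
ee_rot: [3.14, -0.001, -0.0]
ft_force: [-1.4, 0.9, -0.7]
grip_width: 0.0535
grasp_force: 54.6
```

>>> play_rows:
  targets:
    - {"x": 0,"y": 0,"z": -0.01,"rx": 0,"ry": 0,"rz": 0,"jaw": 0}
    - {"x": 0,"y": 0,"z": -0.02,"rx": 0,"ry": 0,"rz": 0,"jaw": 0}
    - {"x": 0,"y": 0,"z": -0.025,"rx": 0,"ry": 0,"rz": 0,"jaw": 0}
    - {"x": 0,"y": 0,"z": -0.025,"rx": 0,"ry": 0,"rz": 0,"jaw": 0}
    - {"x": 0,"y": 0,"z": -0.025,"rx": 0,"ry": 0,"rz": 0,"jaw": 0}

```text
clock: 2.53
eef_pos: [0.439, -0.399, 0.0722]
ee_rot: [3.14, -0.001, 0.0]
ft_force: [-0.2, 0.4, -6.0]
grip_width: 0.0535
grasp_force: 54.6
```

>>> play_rows:
  targets:
    - {"x": 0,"y": 0,"z": 0,"rx": 0,"ry": 0,"rz": 0,"jaw": 0}
    - {"x": 0,"y": 0,"z": 0,"rx": 0,"ry": 0,"rz": 0,"jaw": 0}

```text
clock: 2.7
eef_pos: [0.4382, -0.3981, 0.0709]
ee_rot: [-3.141, 0.001, 0.0]
ft_force: [0.1, -0.5, -7.4]
grip_width: 0.0537
grasp_force: 54.6
```

>>> play_rows:
  targets:
    - {"x": 0,"y": 0,"z": 0,"rx": 0,"ry": 0,"rz": 0,"jaw": 0}
    - {"x": 0,"y": 0,"z": 0,"rx": 0,"ry": 0,"rz": 0,"jaw": 0}

```text
clock: 2.87
eef_pos: [0.4382, -0.3981, 0.0708]
ee_rot: [-3.141, 0.001, 0.0]
ft_force: [-0.1, 1.2, -5.9]
grip_width: 0.0537
grasp_force: 54.6
```

C weighs about 6.5 N, which makes it the heavy one. I'll set it down, release it and rise.

>>> play_rows:
  targets:
    - {"x": 0,"y": 0,"z": 0.01,"rx": 0,"ry": 0,"rz": 0,"jaw": 0}
    - {"x": 0,"y": 0,"z": 0.018,"rx": 0,"ry": 0,"rz": 0,"jaw": 0}
    - {"x": 0,"y": 0,"z": 0.022,"rx": 0,"ry": 0,"rz": 0,"jaw": 0}
    - {"x": 0,"y": 0,"z": 0.025,"rx": 0,"ry": 0,"rz": 0,"jaw": 0}
    - {"x": 0,"y": 0,"z": 0.025,"rx": 0,"ry": 0,"rz": 0,"jaw": 0}

```text
clock: 3.28
eef_pos: [0.4378, -0.3964, 0.0463]
ee_rot: [-3.138, 0.002, 0.0]
ft_force: [-2.7, 6.7, 6.1]
grip_width: 0.0537
grasp_force: 52.8
```

>>> play_rows:
  targets:
    - {"x": 0,"y": 0,"z": 0,"rx": 0,"ry": 0,"rz": 0,"jaw": 0}
    - {"x": 0,"y": 0,"z": 0,"rx": 0,"ry": 0,"rz": 0,"jaw": 1}
    - {"x": 0,"y": 0,"z": 0,"rx": 0,"ry": 0,"rz": 0,"jaw": 1}
    - {"x": 0,"y": 0,"z": 0,"rx": 0,"ry": 0,"rz": 0,"jaw": 1}
    - {"x": 0,"y": 0,"z": 0,"rx": 0,"ry": 0,"rz": 0,"jaw": 1}

```text
clock: 3.7
eef_pos: [0.4389, -0.3991, 0.0465]
ee_rot: [3.141, -0.001, -0.0]
ft_force: [-0.9, 0.6, -0.9]
grip_width: 0.0855
grasp_force: 0.0
```

>>> play_rows:
  targets:
    - {"x": 0,"y": 0,"z": -0.025,"rx": 0,"ry": 0,"rz": 0,"jaw": 1}
    - {"x": 0,"y": 0,"z": -0.06,"rx": 0,"ry": 0,"rz": 0,"jaw": 1}
    - {"x": 0,"y": 0,"z": -0.1,"rx": 0,"ry": 0,"rz": 0,"jaw": 1}
    - {"x": 0,"y": 0,"z": -0.12,"rx": 0,"ry": 0,"rz": 0,"jaw": 1}
    - {"x": 0,"y": 0,"z": -0.12,"rx": 0,"ry": 0,"rz": 0,"jaw": 1}

```text
clock: 4.12
eef_pos: [0.4411, -0.4016, 0.172]
ee_rot: [3.134, -0.007, -0.0]
ft_force: [-0.5, -0.5, 0.1]
grip_width: 0.0855
grasp_force: 0.0
```

>>> play_rows:
  targets:
    - {"x": 0.025,"y": 0,"z": 0,"rx": 0,"ry": 0,"rz": 0,"jaw": -1}
    - {"x": 0.05,"y": 0,"z": 0,"rx": 0,"ry": 0,"rz": 0,"jaw": -1}
    - {"x": 0.07,"y": 0,"z": 0,"rx": 0,"ry": 0,"rz": 0,"jaw": -1}
    - {"x": 0.077,"y": 0,"z": 0,"rx": 0,"ry": 0,"rz": 0,"jaw": -1}
    - {"x": 0.077,"y": 0,"z": 0,"rx": 0,"ry": 0,"rz": 0,"jaw": -1}

```text
clock: 4.53
eef_pos: [0.5167, -0.3983, 0.1654]
ee_rot: [-3.141, -0.0, 0.001]
ft_force: [-0.6, -0.6, 0.3]
grip_width: 0.0258
grasp_force: 0.0
```

>>> play_rows:
  targets:
    - {"x": 0,"y": 0,"z": 0.025,"rx": 0,"ry": 0,"rz": 0,"jaw": -1}
    - {"x": 0,"y": 0,"z": 0.05,"rx": 0,"ry": 0,"rz": 0,"jaw": -1}
    - {"x": 0,"y": 0,"z": 0.068,"rx": 0,"ry": 0,"rz": 0,"jaw": -1}
    - {"x": 0,"y": 0,"z": 0.076,"rx": 0,"ry": 0,"rz": 0,"jaw": -1}
    - {"x": 0,"y": 0,"z": 0.076,"rx": 0,"ry": 0,"rz": 0,"jaw": -1}

```text
clock: 4.95
eef_pos: [0.5129, -0.397, 0.0877]
ee_rot: [-3.138, 0.004, -0.0]
ft_force: [-0.7, 0.0, -0.6]
grip_width: 0.0004
grasp_force: 0.0
```

```bash
python3 - <<'E'
from h import *
d=bot.capture("scene");im=d["image"]
cv2.imwrite("pics/s4.png",cv2.resize(im[220:400,290:490],None,fx=3.3,fy=3.3,interpolation=cv2.INTER_CUBIC))
print(bot.read_state()["eef_pos"],bot.read_state()["ft_force"])
E
```

```text
[ 0.5140249  -0.39793491  0.08936505] [-0.06617332 -0.42267098 -0.21371202]
```

View pics/s4.png

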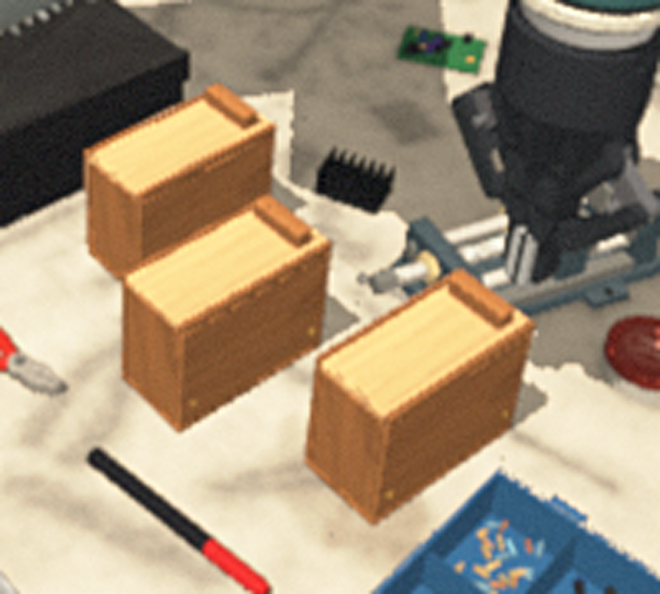

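C stands unmoved, with the shut fingers just behind its rib at px (525,250). Now the push.

>>> play_rows:
  targets:
    - {"x": -0.01,"y": 0,"z": 0,"rx": 0,"ry": 0,"rz": 0,"jaw": -1}
    - {"x": -0.02,"y": 0,"z": 0,"rx": 0,"ry": 0,"rz": 0,"jaw": -1}
    - {"x": -0.032,"y": 0,"z": 0,"rx": 0,"ry": 0,"rz": 0,"jaw": -1}
    - {"x": -0.044,"y": 0,"z": 0,"rx": 0,"ry": 0,"rz": 0,"jaw": -1}
    - {"x": -0.056,"y": 0,"z": 0,"rx": 0,"ry": 0,"rz": 0,"jaw": -1}

```text
clock: 5.42
eef_pos: [0.4582, -0.3988, 0.0912]
ee_rot: [3.141, -0.001, -0.0]
ft_force: [0.9, -0.1, 0.8]
grip_width: -0.0001
grasp_force: 0.4
```

>>> play_rows:
  targets:
    - {"x": -0.012,"y": 0,"z": 0,"rx": 0,"ry": 0,"rz": 0,"jaw": -1}
    - {"x": -0.024,"y": 0,"z": 0,"rx": 0,"ry": 0,"rz": 0,"jaw": -1}
    - {"x": -0.034,"y": 0,"z": 0,"rx": 0,"ry": 0,"rz": 0,"jaw": -1}
    - {"x": -0.042,"y": 0,"z": 0,"rx": 0,"ry": 0,"rz": 0,"jaw": -1}
    - {"x": -0.047,"y": 0,"z": 0,"rx": 0,"ry": 0,"rz": 0,"jaw": -1}

```text
clock: 5.83
eef_pos: [0.4111, -0.3982, 0.0902]
ee_rot: [-3.141, 0.0, -0.001]
ft_force: [1.2, -0.1, 0.8]
grip_width: -0.0002
grasp_force: 0.3
```

>>> play_rows:
  targets:
    - {"x": 0,"y": 0,"z": 0,"rx": 0,"ry": 0,"rz": 0,"jaw": -1}
    - {"x": 0,"y": 0,"z": 0,"rx": 0,"ry": 0,"rz": 0,"jaw": -1}

```text
clock: 6.0
eef_pos: [0.4122, -0.3983, 0.0902]
ee_rot: [-3.141, 0.0, -0.0]
ft_force: [0.2, -0.7, 0.1]
grip_width: 0.0001
grasp_force: 0.0
```

```bash
python3 - <<'E'
from h import *
d=bot.capture("scene");im=d["image"]
cv2.imwrite("pics/s5.png",cv2.resize(im[220:400,290:490],None,fx=3.3,fy=3.3,interpolation=cv2.INTER_CUBIC))
print(bot.read_state()["eef_pos"],bot.read_state()["ft_force"])
E
```

```text
[ 0.41257073 -0.39840205  0.09020053] [0.14999553 0.69810723 0.42750293]
```

View pics/s5.png

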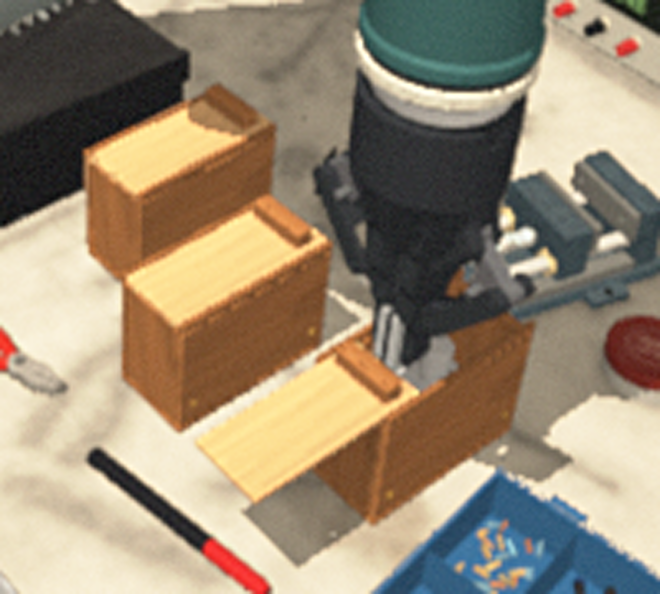

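The lid looks fully open: its outer corners are at px (197,437) and (255,502), and the case hasn't moved. I'll rise, turn the tool 90° so it closes along x, and measure the lid and knob.

>>> play_rows:
  targets:
    - {"x": 0.004,"y": 0,"z": -0.02,"rx": 0,"ry": 0,"rz": 0,"jaw": -1}
    - {"x": 0.01,"y": 0,"z": -0.05,"rx": 0,"ry": 0,"rz": 0,"jaw": -1}
    - {"x": 0.017,"y": 0,"z": -0.08,"rx": 0,"ry": 0,"rz": 0,"jaw": -1}
    - {"x": 0.026,"y": 0,"z": -0.1,"rx": 0,"ry": 0,"rz": -0.12,"jaw": -1}
    - {"x": 0.035,"y": 0,"z": -0.11,"rx": 0,"ry": 0,"rz": -0.24,"jaw": -0.2}

```text
clock: 6.47
eef_pos: [0.4495, -0.3996, 0.2036]
ee_rot: [3.137, -0.002, 0.246]
ft_force: [-0.1, -0.5, -1.1]
grip_width: 0.0105
grasp_force: 0.0
```

>>> play_rows:
  targets:
    - {"x": 0,"y": 0,"z": 0,"rx": 0,"ry": 0,"rz": -0.12,"jaw": -0.2}
    - {"x": 0,"y": 0,"z": 0,"rx": 0,"ry": 0,"rz": -0.24,"jaw": -0.2}
    - {"x": 0,"y": 0,"z": 0,"rx": 0,"ry": 0,"rz": -0.36,"jaw": -0.2}
    - {"x": 0,"y": 0,"z": 0,"rx": 0,"ry": 0,"rz": -0.48,"jaw": -0.2}
    - {"x": 0,"y": 0,"z": 0,"rx": 0,"ry": 0,"rz": -0.6,"jaw": -0.2}

```text
clock: 6.88
eef_pos: [0.448, -0.3982, 0.2001]
ee_rot: [-3.141, -0.0, 0.847]
ft_force: [-0.2, -0.1, 0.2]
grip_width: 0.034
grasp_force: 0.0
```

>>> play_rows:
  targets:
    - {"x": 0,"y": 0,"z": 0,"rx": 0,"ry": 0,"rz": -0.12,"jaw": -0.2}
    - {"x": 0,"y": 0,"z": 0,"rx": 0,"ry": 0,"rz": -0.24,"jaw": -0.2}
    - {"x": 0,"y": 0,"z": 0,"rx": 0,"ry": 0,"rz": -0.36,"jaw": -0.2}
    - {"x": 0,"y": 0,"z": 0,"rx": 0,"ry": 0,"rz": -0.48,"jaw": -0.2}
    - {"x": 0,"y": 0,"z": 0,"rx": 0,"ry": 0,"rz": -0.6,"jaw": -0.2}

```text
clock: 7.3
eef_pos: [0.448, -0.3982, 0.2001]
ee_rot: [-3.141, -0.0, 1.447]
ft_force: [-0.0, -0.3, -0.1]
grip_width: 0.0344
grasp_force: 0.0
```

>>> play_rows:
  targets:
    - {"x": 0,"y": 0,"z": 0,"rx": 0,"ry": 0,"rz": -0.1,"jaw": -0.2}
    - {"x": 0,"y": 0,"z": 0,"rx": 0,"ry": 0,"rz": -0.1308,"jaw": -0.2}
    - {"x": 0,"y": 0,"z": 0,"rx": 0,"ry": 0,"rz": -0.1308,"jaw": -0.2}
    - {"x": 0,"y": 0,"z": 0,"rx": 0,"ry": 0,"rz": -0.1308,"jaw": -0.2}

```text
clock: 7.63
eef_pos: [0.4478, -0.3983, 0.2001]
ee_rot: [-3.142, -0.0, 1.57]
ft_force: [-0.1, 0.8, 1.0]
grip_width: 0.0341
grasp_force: 0.0
```

```bash
python3 - <<'E'
from h import *
d=bot.capture("scene");im=d["image"];c=bot.capture("top")
a=cv2.resize(im[270:390,350:470],(480,480),interpolation=cv2.INTER_CUBIC)
b=cv2.resize(c["image"][200:320,380:460],(320,480),interpolation=cv2.INTER_CUBIC)
cv2.imwrite("pics/s6.png",np.hstack([a,b]))
s=bot.read_state();print(s["eef_pos"],s["ee_rot"],s["grip_width"],s["qpos"])
for u,v in((197,437),(255,502)):print(ray(d,290+u/3.3,220+v/3.3,.084))
q=[proj(d,(.447,-.398,.075)),proj(c,(.447,-.398,.075))];print([(q[0][0]-350)*4,(q[0][1]-270)*4],[(q[1][0]-380)*4+480,(q[1][1]-200)*4])
E
```

```text
[ 0.44767978 -0.39827029  0.20014038] [-3.14149186e+00 -2.97656246e-04  1.57000949e+00] 0.03439358131144508 [-8.42376701e-01  3.86575729e-01  1.54944507e+00  1.31844352e-04
  1.20586097e+00 -8.41636954e-01]
[ 0.30029698 -0.37408678  0.084     ]
[ 0.2975839 -0.4203445  0.084    ]
[np.float64(293.2230154990152), np.float64(220.62140037454537)] [np.float64(701.2573268053293), np.float64(176.59512120736815)]
```

View pics/s6.png

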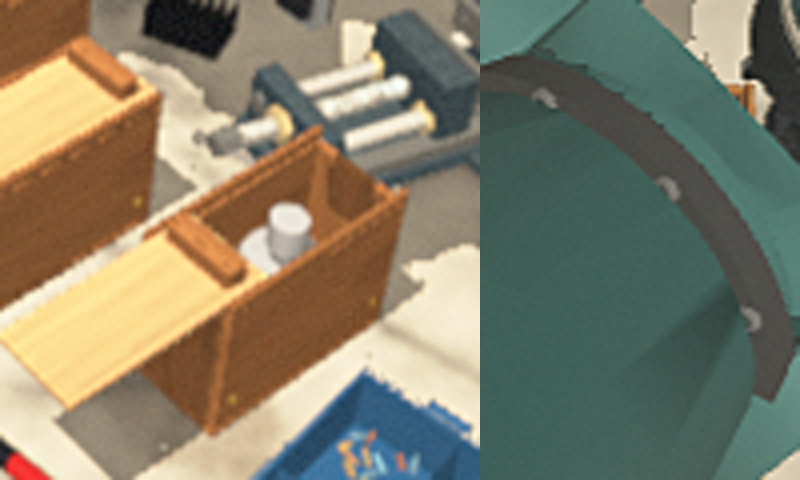

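The knob is visible at crop px (291,213), 7 crop px (about 2 image px) above my prediction. The lid is about 83 mm open. I'll cast the knob ray and get the scale from the first top picture.

```bash
python3 - <<'E'
from h import *
d=bot.capture("scene");c=bot.capture("top")
for u,v in((291,211),(291,214)):print(ray(d,350+u/4,270+v/4,.075))
im=cv2.imread("pics/top0.png")
hsv=cv2.cvtColor(im,cv2.COLOR_BGR2HSV)
# chassis top height: scale base corners known 100mm apart -> try heights
# pan circle from zoom: centre
g=cv2.GaussianBlur(cv2.cvtColor(im,cv2.COLOR_BGR2GRAY),(3,3),0)[200:300,170:270]
k=cv2.HoughCircles(g,cv2.HOUGH_GRADIENT,1.2,50,param1=100,param2=15,minRadius=20,maxRadius=34);print(k)
im2=d["image"];cv2.imwrite("pics/s7.png",cv2.resize(im2[130:330,150:370],None,fx=3,fy=3,interpolation=cv2.INTER_CUBIC))
E
```

```text
[ 0.45045485 -0.39341266  0.075     ]
[ 0.44912923 -0.39466742  0.075     ]
[[[47.4 46.2 25.4]]]
```

View pics/s7.png

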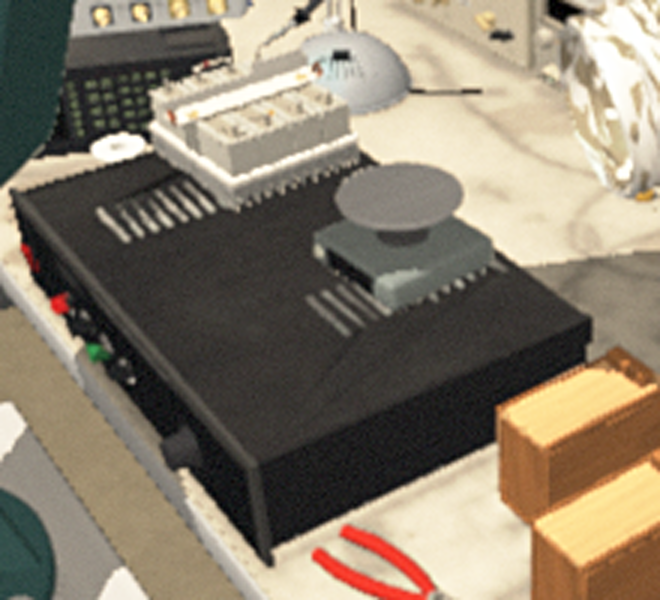

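The pan ellipse centre is at crop px (400,197). I'll triangulate it with the top view, and descend on the knob.

>>> play_rows:
  targets:
    - {"x": 0.002,"y": 0.001,"z": 0.04,"rx": 0,"ry": 0,"rz": 0,"jaw": -0.2}
    - {"x": 0.002,"y": 0.001,"z": 0.075,"rx": 0,"ry": 0,"rz": 0,"jaw": -0.2}
    - {"x": 0.002,"y": 0.001,"z": 0.09,"rx": 0,"ry": 0,"rz": 0,"jaw": -0.2}
    - {"x": 0.002,"y": 0.001,"z": 0.095,"rx": 0,"ry": 0,"rz": 0,"jaw": -0.2}
    - {"x": 0.002,"y": 0.001,"z": 0.1,"rx": 0,"ry": 0,"rz": 0,"jaw": -0.2}

```text
clock: 8.25
eef_pos: [0.4483, -0.3962, 0.0996]
ee_rot: [-3.141, -0.001, 1.57]
ft_force: [0.4, 0.0, 1.0]
grip_width: 0.0341
grasp_force: 0.0
```

>>> play_rows:
  targets:
    - {"x": 0,"y": 0,"z": 0.015,"rx": 0,"ry": 0,"rz": 0,"jaw": -0.2}
    - {"x": 0,"y": 0,"z": 0.028,"rx": 0,"ry": 0,"rz": 0,"jaw": -0.2}
    - {"x": 0,"y": 0,"z": 0.038,"rx": 0,"ry": 0,"rz": 0,"jaw": -0.2}
    - {"x": 0,"y": 0,"z": 0.044,"rx": 0,"ry": 0,"rz": 0,"jaw": -0.2}
    - {"x": 0,"y": 0,"z": 0.046,"rx": 0,"ry": 0,"rz": 0,"jaw": -0.2}

```text
clock: 8.67
eef_pos: [0.4485, -0.3965, 0.0541]
ee_rot: [-3.142, -0.0, 1.571]
ft_force: [-0.5, -1.3, -0.3]
grip_width: 0.0341
grasp_force: 0.0
```

```bash
python3 - <<'E'
from h import *
d=bot.capture("scene");c=bot.capture("top")
def P(c):
    R,t=RT(c);K=np.array([[c["fx"],0,c["cx"]],[0,c["fy"],c["cy"]],[0,0,1]]);return K@np.c_[R,t]
X=cv2.triangulatePoints(P(d),P(c),np.array([283.3,195.7]),np.array([217.4,246.2])).ravel();X=X[:3]/X[3];print(X,proj(d,X),proj(c,X))
for k in range(4):
  h=X[2]
for u,v in((260,463),(584,318),(20,195)):
  for z in(.07,.08,.09):print(u,v,ray(d,150+u/3,130+v/3,z))
s=bot.read_state();print(s["eef_pos"],s["ft_force"],s["grip_width"])
cv2.imwrite("pics/s8.png",cv2.resize(d["image"][230:390,350:470],None,fx=3.5,fy=3.5,interpolation=cv2.INTER_CUBIC))
E
```

```text
[0.42474008 0.01370218 0.15133522] (np.float64(283.585825521008), np.float64(195.6511806211949)) (np.float64(217.29733561748418), np.float64(246.39386007919666))
260 463 [ 0.23787084 -0.10139329  0.07      ]
260 463 [ 0.23346734 -0.11227082  0.08      ]
260 463 [ 0.22906385 -0.12314835  0.09      ]
584 318 [ 0.51014921 -0.09943122  0.07      ]
584 318 [ 0.50108535 -0.11034233  0.08      ]
584 318 [ 0.49202148 -0.12125344  0.09      ]
20 195 [0.23547607 0.33361591 0.07      ]
20 195 [0.23111357 0.31529268 0.08      ]
20 195 [0.22675106 0.29696945 0.09      ]
[ 0.44866656 -0.39664452  0.05456501] [-0.90156792  0.66118565 -0.26904086] 0.033949672328059594
```

View pics/s8.png

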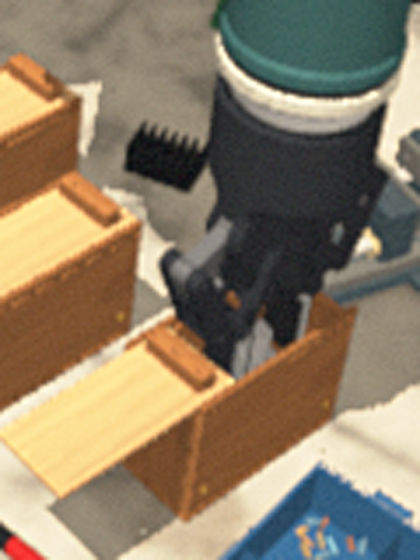

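The fingers straddle the knob inside the case. The pan centre is (0.425, 0.014, 0.151), which matches chassis height + 66 mm. I'll grip and lift.

>>> play_rows:
  targets:
    - {"x": 0,"y": 0,"z": 0,"rx": 0,"ry": 0,"rz": 0,"jaw": -0.9}
    - {"x": 0,"y": 0,"z": 0,"rx": 0,"ry": 0,"rz": 0,"jaw": -0.9}
    - {"x": 0,"y": 0,"z": 0,"rx": 0,"ry": 0,"rz": 0,"jaw": -0.9}
    - {"x": 0,"y": 0,"z": 0,"rx": 0,"ry": 0,"rz": 0,"jaw": -0.9}
    - {"x": 0,"y": 0,"z": 0,"rx": 0,"ry": 0,"rz": 0,"jaw": -0.9}
  squeeze: 60

```text
clock: 9.18
eef_pos: [0.4486, -0.3969, 0.0551]
ee_rot: [3.141, 0.001, 1.571]
ft_force: [-1.5, 1.0, 6.0]
grip_width: 0.0158
grasp_force: 58.8
```

>>> play_rows:
  targets:
    - {"x": 0,"y": 0,"z": -0.01,"rx": 0,"ry": 0,"rz": 0,"jaw": -0.9}
    - {"x": 0,"y": 0,"z": -0.025,"rx": 0,"ry": 0,"rz": 0,"jaw": -0.9}
    - {"x": 0,"y": 0,"z": -0.04,"rx": 0,"ry": 0,"rz": 0,"jaw": -0.9}
    - {"x": 0,"y": 0,"z": -0.05,"rx": 0,"ry": 0,"rz": 0,"jaw": -0.9}
    - {"x": 0,"y": 0,"z": -0.05,"rx": 0,"ry": 0,"rz": 0,"jaw": -0.9}

```text
clock: 9.6
eef_pos: [0.4496, -0.3974, 0.1066]
ee_rot: [3.139, 0.003, 1.571]
ft_force: [1.0, -0.5, -3.2]
grip_width: 0.0159
grasp_force: 59.0
```

Lifted at about 4 N. I'll raise it further and carry it over the other cases to above the pan.

>>> play_rows:
  targets:
    - {"x": 0,"y": 0,"z": -0.03,"rx": 0,"ry": 0,"rz": 0,"jaw": -0.9}
    - {"x": 0,"y": 0,"z": -0.06,"rx": 0,"ry": 0,"rz": 0,"jaw": -0.9}
    - {"x": 0,"y": 0,"z": -0.09,"rx": 0,"ry": 0,"rz": 0,"jaw": -0.9}
    - {"x": 0.01,"y": 0,"z": -0.12,"rx": 0,"ry": 0,"rz": 0,"jaw": -0.9}
    - {"x": 0.03,"y": 0,"z": -0.145,"rx": 0,"ry": 0,"rz": 0,"jaw": -0.9}

```text
clock: 10.02
eef_pos: [0.4487, -0.3683, 0.2507]
ee_rot: [3.14, 0.002, 1.569]
ft_force: [1.4, -0.4, -4.0]
grip_width: 0.0158
grasp_force: 59.7
```

>>> play_rows:
  targets:
    - {"x": 0.03,"y": -0.002,"z": -0.011,"rx": 0,"ry": 0,"rz": 0,"jaw": -0.9}
    - {"x": 0.06,"y": -0.004,"z": -0.011,"rx": 0,"ry": 0,"rz": 0,"jaw": -0.9}
    - {"x": 0.09,"y": -0.006,"z": -0.011,"rx": 0,"ry": 0,"rz": 0,"jaw": -0.9}
    - {"x": 0.12,"y": -0.008,"z": -0.011,"rx": 0,"ry": 0,"rz": 0,"jaw": -0.9}
    - {"x": 0.15,"y": -0.01,"z": -0.011,"rx": 0,"ry": 0,"rz": 0,"jaw": -0.9}

```text
clock: 10.43
eef_pos: [0.4375, -0.2146, 0.2596]
ee_rot: [-3.141, -0.001, 1.57]
ft_force: [0.5, 0.2, -4.1]
grip_width: 0.0159
grasp_force: 59.8
```

>>> play_rows:
  targets:
    - {"x": 0.03,"y": -0.002,"z": 0,"rx": 0,"ry": 0,"rz": 0,"jaw": -0.9}
    - {"x": 0.06,"y": -0.004,"z": 0,"rx": 0,"ry": 0,"rz": 0,"jaw": -0.9}
    - {"x": 0.09,"y": -0.006,"z": 0,"rx": 0,"ry": 0,"rz": 0,"jaw": -0.9}
    - {"x": 0.12,"y": -0.008,"z": 0,"rx": 0,"ry": 0,"rz": 0,"jaw": -0.9}
    - {"x": 0.15,"y": -0.01,"z": 0,"rx": 0,"ry": 0,"rz": 0,"jaw": -0.9}

```text
clock: 10.85
eef_pos: [0.4274, -0.0648, 0.2596]
ee_rot: [-3.141, -0.001, 1.571]
ft_force: [0.5, -0.4, -4.5]
grip_width: 0.0158
grasp_force: 59.8
```

>>> play_rows:
  targets:
    - {"x": 0.03,"y": -0.001,"z": 0,"rx": 0,"ry": 0,"rz": 0,"jaw": -0.9}
    - {"x": 0.055,"y": -0.002,"z": 0,"rx": 0,"ry": 0,"rz": 0,"jaw": -0.9}
    - {"x": 0.072,"y": -0.003,"z": 0,"rx": 0,"ry": 0,"rz": 0,"jaw": -0.9}
    - {"x": 0.08,"y": -0.003,"z": 0,"rx": 0,"ry": 0,"rz": 0,"jaw": -0.9}
    - {"x": 0.08,"y": -0.003,"z": 0,"rx": 0,"ry": 0,"rz": 0,"jaw": -0.9}

```text
clock: 11.27
eef_pos: [0.4247, 0.015, 0.2598]
ee_rot: [-3.141, -0.001, 1.573]
ft_force: [0.9, -0.3, -3.6]
grip_width: 0.0158
grasp_force: 59.7
```

>>> play_rows:
  targets:
    - {"x": 0,"y": 0,"z": 0,"rx": 0,"ry": 0,"rz": 0,"jaw": -0.9}
    - {"x": 0,"y": 0,"z": 0,"rx": 0,"ry": 0,"rz": 0,"jaw": -0.9}
    - {"x": 0,"y": 0,"z": 0,"rx": 0,"ry": 0,"rz": 0,"jaw": -0.9}

```text
clock: 11.52
eef_pos: [0.4256, 0.0125, 0.2602]
ee_rot: [-3.141, 0.0, 1.57]
ft_force: [0.5, -0.2, -4.3]
grip_width: 0.0158
grasp_force: 59.7
```

```bash
python3 - <<'E'
from h import *
np.set_printoptions(precision=4,suppress=True)
f=[]
for i in range(10): 
    d=bot.capture("scene");s=bot.read_state();f.append(s["ft_force"]);m=s["ft_torque"]
print(s["clock"],s["eef_pos"],s["ee_rot"],np.mean(f,0),m)
# slug silhouette: difference against picture s7-era unavailable -> scan grey column below TCP
im=d["image"];x,y,z=s["eef_pos"]
for h in (0,-.02,-.0495): print(h,proj(d,(x,y,z+h)))
u,v=map(int,proj(d,(x,y,z-.03)))
for vv in range(v-12,v+34,3): print(vv,im[vv,u-24:u+26:4].sum(1)//3)
E
```

```text
12.0167 [0.4254 0.0135 0.2603] [-3.1416 -0.0001  1.5707] [ 0.0983  0.1849 -4.302 ] [ 0.0031 -0.0348 -0.0544]
0 (np.float64(281.0560732193549), np.float64(149.8245686897719))
-0.02 (np.float64(281.60717547289613), np.float64(158.691893407319))
-0.0495 (np.float64(282.3952443794245), np.float64(171.37205003721186))
151 [206 203 212 193 129 128 140 128 163 186 190 211 216]
154 [176 204 182 187 129 128 130 131 129 202 179 202 216]
157 [216 218 210 195 120 140 143 137 117 200 181 193 217]
160 [217 214 205 190 125 142 145 136 117 146 128 126  59]
163 [189 208 205 184 122 141 142 137 109 210 201 199 187]
166 [213 163 140 172 122 141 141 136 106 216 214 206 188]
169 [151 141 143 208 119 140 143 136 108 222 219 212 211]
172 [137 142 135 224 141 139 143 135 122 226 221 218 215]
175 [129 138 239 218 224 204 182 211 230 228 225 224 221]
178 [161 172 151 180 222 226 228 231 228 229 227 226 224]
181 [156 110 111 101 201 227 229 229 231 229 226 227 224]
184 [106 108 141  79  51 200 165 152 173 212 226 229 227]
187 [ 94  71  40 124 126 124 126 128 131 129 135 223 225]
190 [ 42  39 148 123 123 124 128 128 129 131 132 127 214]
193 [ 50  48 126 122 126 124 125 127 129 130 130 124 217]
196 [ 47  82 131 125 121 126 127 132 124 129 190 229 219]
```

The slug hangs upright, with its foot about 49 mm under the TCP and a load of about 4.3 N. I'll lower it in slow steps.

>>> play_rows:
  targets:
    - {"x": 0,"y": 0,"z": 0.012,"rx": 0,"ry": 0,"rz": 0,"jaw": -0.9}
    - {"x": 0,"y": 0,"z": 0.026,"rx": 0,"ry": 0,"rz": 0,"jaw": -0.9}
    - {"x": 0,"y": 0,"z": 0.038,"rx": 0,"ry": 0,"rz": 0,"jaw": -0.9}
    - {"x": 0,"y": 0,"z": 0.046,"rx": 0,"ry": 0,"rz": 0,"jaw": -0.9}
    - {"x": 0,"y": 0,"z": 0.052,"rx": 0,"ry": 0,"rz": 0,"jaw": -0.9}

```text
clock: 12.43
eef_pos: [0.4251, 0.0137, 0.2075]
ee_rot: [-3.141, -0.0, 1.571]
ft_force: [0.2, 0.8, -3.6]
grip_width: 0.0156
grasp_force: 59.7
```

>>> play_rows:
  targets:
    - {"x": 0,"y": 0,"z": 0.002,"rx": 0,"ry": 0,"rz": 0,"jaw": -0.9}
    - {"x": 0,"y": 0,"z": 0.004,"rx": 0,"ry": 0,"rz": 0,"jaw": -0.9}
    - {"x": 0,"y": 0,"z": 0.006,"rx": 0,"ry": 0,"rz": 0,"jaw": -0.9}
    - {"x": 0,"y": 0,"z": 0.008,"rx": 0,"ry": 0,"rz": 0,"jaw": -0.9}
    - {"x": 0,"y": 0,"z": 0.01,"rx": 0,"ry": 0,"rz": 0,"jaw": -0.9}

```text
clock: 12.85
eef_pos: [0.4256, 0.0136, 0.1987]
ee_rot: [3.141, -0.0, 1.571]
ft_force: [-1.5, 0.1, 0.1]
grip_width: 0.0152
grasp_force: 59.9
```

```bash
cat > f.py <<'E'
from h import *
np.set_printoptions(precision=4,suppress=True)
f=[]
for i in range(8): bot.capture("scene");s=bot.read_state();f.append(s["ft_force"])
print(s["clock"],s["eef_pos"],s["ee_rot"],np.mean(f,0))
E
python3 f.py
```

```text
13.25 [0.4256 0.0136 0.1985] [ 3.1412 -0.0001  1.5708] [-0.9451  0.2769 -0.673 ]
```

The pan now carries nearly all the load. I'll lower 1 mm more, then release gently.

>>> play_rows:
  targets:
    - {"x": 0,"y": 0,"z": 0.001,"rx": 0,"ry": 0,"rz": 0,"jaw": -0.9}
    - {"x": 0,"y": 0,"z": 0.001,"rx": 0,"ry": 0,"rz": 0,"jaw": -0.9}
    - {"x": 0,"y": 0,"z": 0.001,"rx": 0,"ry": 0,"rz": 0,"jaw": -0.9}

```text
clock: 13.5
eef_pos: [0.4256, 0.0136, 0.1974]
ee_rot: [3.141, -0.0, 1.571]
ft_force: [-0.8, -0.2, 0.3]
grip_width: 0.0156
grasp_force: 60.0
```

```bash
python3 f.py
```

```text
13.9 [0.4256 0.0136 0.1974] [ 3.1413 -0.0001  1.5708] [-1.0247  0.4697 -0.2964]
```

>>> play_rows:
  targets:
    - {"x": 0,"y": 0,"z": 0,"rx": 0,"ry": 0,"rz": 0,"jaw": -0.55}
    - {"x": 0,"y": 0,"z": 0,"rx": 0,"ry": 0,"rz": 0,"jaw": -0.45}
    - {"x": 0,"y": 0,"z": 0,"rx": 0,"ry": 0,"rz": 0,"jaw": -0.3}
    - {"x": 0,"y": 0,"z": 0,"rx": 0,"ry": 0,"rz": 0,"jaw": -0.2}
    - {"x": 0,"y": 0,"z": 0,"rx": 0,"ry": 0,"rz": 0,"jaw": -0.2}
  squeeze: 20

```text
clock: 14.32
eef_pos: [0.4257, 0.0135, 0.1974]
ee_rot: [3.141, -0.0, 1.571]
ft_force: [0.2, -0.3, 0.4]
grip_width: 0.0343
grasp_force: 0.0
```

>>> play_rows:
  targets:
    - {"x": 0,"y": 0,"z": -0.005,"rx": 0,"ry": 0,"rz": 0,"jaw": -0.2}
    - {"x": 0,"y": 0,"z": -0.015,"rx": 0,"ry": 0,"rz": 0,"jaw": -0.2}
    - {"x": 0,"y": 0,"z": -0.035,"rx": 0,"ry": 0,"rz": 0,"jaw": -0.2}
    - {"x": 0,"y": 0,"z": -0.065,"rx": 0,"ry": 0,"rz": 0,"jaw": -0.2}
    - {"x": 0,"y": 0,"z": -0.1,"rx": 0,"ry": 0,"rz": 0,"jaw": -0.2}

```text
clock: 14.73
eef_pos: [0.424, 0.0137, 0.2975]
ee_rot: [-3.138, -0.0, 1.571]
ft_force: [-0.1, -0.6, -0.2]
grip_width: 0.034
grasp_force: 0.0
```

>>> play_rows:
  targets:
    - {"x": 0,"y": 0,"z": 0,"rx": 0,"ry": 0,"rz": 0,"jaw": -0.2}
    - {"x": 0,"y": 0,"z": 0,"rx": 0,"ry": 0,"rz": 0,"jaw": -0.2}
    - {"x": 0,"y": 0,"z": 0,"rx": 0,"ry": 0,"rz": 0,"jaw": -0.2}
    - {"x": 0,"y": 0,"z": 0,"rx": 0,"ry": 0,"rz": 0,"jaw": -0.2}
    - {"x": 0,"y": 0,"z": 0,"rx": 0,"ry": 0,"rz": 0,"jaw": -0.2}

```text
clock: 15.15
eef_pos: [0.4245, 0.0137, 0.2961]
ee_rot: [-3.139, -0.0, 1.571]
ft_force: [0.3, -0.1, 0.1]
grip_width: 0.0343
grasp_force: 0.0
```

```bash
python3 f.py; python3 - <<'E'
from h import *
d=bot.capture("scene");im=d["image"].astype(int).sum(2)//3
u,v=map(int,proj(d,(.4256,.0136,.19)))
print(u,v,proj(d,(.4256,.0136,.141)),proj(d,(.4256,.0136,.211)))
for vv in range(v-15,v+30,3): print(vv,im[vv,u-28:u+30:4])
E
```

```text
15.55 [0.4254 0.0136 0.2972] [-3.1413 -0.0002  1.5708] [-0.092  -0.2049 -0.0362]
282 180 (np.float64(284.1893627397902), np.float64(199.58629987271672)) (np.float64(282.4308746161149), np.float64(171.26374322299955))
165 [208 205 179 168 163 160 139 195 214 213 215 211 199 175 203]
168 [178 139 138 159 181 206 147 122 223 217 217 214 212 203 173]
171 [133 138 140 173 222 220 127 145 210 224 222 217 216 215 207]
174 [141 144 137 151 225 225 127 135 206 227 225 222 218 218 215]
177 [141 152 227 183 226 216 125 140 124 218 227 223 226 217 220]
180 [165 185 124 103 113 127 131 144 123 134 226 226 224 223 223]
183 [124 111 116 128  52 123 136 135 133 110 224 223 227 226 222]
186 [116  94 108  56  48 118 139 162 133 111 225 224 224 226 224]
189 [114  51  41  51  55 113 137 167 137 111 151 218 225 212 211]
192 [ 45  45  44  99 123 115 137 167 140 115 128 120 203 209 191]
195 [ 50  51  43 128 124 114 133 166 142 114 130 128 125 215 210]
198 [ 50  51  84 124 126 120 139 163 144 110 127 130 187 222 217]
201 [ 55  50  86 125 125 127 125 184 193 226 223 220 200 228 225]
204 [ 53  49  71 127 121 126 225 223 220 217 219 219  91 202 226]
207 [ 65  95  90  95 204 226 223 220 219 216 175  93  91  89 180]
```

The slug stands upright on the pan and the arm is clear. I'll make a quick numeric check that the cases are unmoved, then hand in.

```bash
python3 - <<'E'
from h import *
d=bot.capture("scene");a=cv2.resize(d["image"][220:400,290:490],None,fx=3.3,fy=3.3,interpolation=cv2.INTER_CUBIC).astype(float)
b=cv2.imread("pics/s5.png").astype(float)
g=lambda m:cv2.cvtColor(m.astype(np.uint8),cv2.COLOR_BGR2GRAY).astype(np.float32)
for n,(x0,y0,x1,y1) in dict(A=(60,70,290,270),B=(110,200,330,440),C=(190,400,545,535)).items():
    print(n,cv2.phaseCorrelate(g(b)[y0:y1,x0:x1],g(a)[y0:y1,x0:x1]))
print(bot.finish_job())
E
```

```text
A ((0.0012219146645406909, 0.020314374600530982), 0.5918831329345703)
B ((0.46977401899125937, 0.018121186780916787), 0.6642265401063142)
C ((0.032199271295070275, 0.5016086645116786), 0.6077995256337609)
the job is handed in; nothing more can be done
None
```

I found the steel check weight in case C (the rightmost, and the only one I hefted, at about 6.5 N), opened its lid about 83 mm and set the weight upright on the pan; the other two cases stayed shut and no case had moved, and I handed the job in at about 15.6 s (no verdict was returned).

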